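# Free a seized seatpost, raise the saddle and clamp it again

## Task

The seatpost of this bicycle frame has seized, and the saddle is too low and knocked crooked. Open the quick-release lever on the seat collar fully, work the post loose by twisting the saddle back and forth while pulling up (a straight pull only hauls the whole frame off the stand that it rests on, so keep the frame down), and raise it until the red band on the post has just come fully out of the collar. Then set the saddle's nose straight along the top tube, fold the lever fully home again, and leave the things on the bench where they are.

Things in the scene. Friction and masses are not known exactly. Their poses are not given: they have to be found in the camera images.
- qr_lever (a joint): Lever angle (rad): 0 folded home along the side of the collar (its start; the post is clamped), growing as its tip swings outward from the post, anticlockwise seen from above; stop at 1.9, pointing outward and a little back. Near 0 it clamps the post; count it as open only beyond 1.3. Swinging it takes 2 to 6 N near the tip; it stays where it is left.
- frame (a joint): Lift of the frame off its stand (m), 0 when it rests. Only its weight holds it there (about 47 N with post and saddle): a harder pull lifts it, and it drops back when let go. It cannot turn or shift sideways.
- collar_top (a point): Centre of the top edge of the black seat collar (41 mm across, 18 mm high), on the axis of the upright 27.2 mm bright post. Its y axis points forward along the top tube (31 mm thick, petrol blue, its axis 64 mm lower), x to the rider's right, z up; it moves with the frame. It points to the robot's right (-y), turned up to 0.42 rad away from the robot; its place varies. Bench edge: x = 0.455.
- lever_pin (a point): The lever's upright pivot pin, at half height of the lever: 27 mm to the rider's left of the post's axis, 26 mm behind it and 9 mm below the collar's top; same axes as collar_top.
- lever_tip (a point): Middle of the free end of the lever, an aluminium blade 8 mm thick, 16 mm high (8 above and below this point), 75 mm from the pin; turns with the lever. At angle 0 its centre line passes 8 mm outward and 26 mm forward of the pin, 13 and 50 mm, and ends at 22 and 72 mm; the last 30 mm stand clear of collar and post, with room for fingertips 30 mm thick on the inner side.
- nose_grip (a point): Centre of the straight part of the black saddle's nose: 95 mm in front of the post's axis, at the start 144 mm above the collar's top; y axis to the nose tip, z up. The nose is 40 mm wide with upright sides 34 mm high (17 above and below this point), straight from 45 to 130 mm in front of the axis, with free room beside and below. Turning the seized post takes some 10 to 15 N here.
- saddle_mid (a point): Top of the saddle on the post's axis, at the start 161 mm above collar_top; y axis to the nose (at most 0.28 rad off straight at the start). The saddle reaches 143 mm forward of the axis and 118 mm back; it is 40 mm wide at the nose, 54 here, 100 at 35 mm behind, 140 at the back, and its underside lies 25 to 34 mm lower.
- red_band (a point): Lower edge of the 10 mm red band on the post, on its axis; hidden 40 mm below collar_top at the start. Post with saddle (0.45 kg) only slides and turns in the tube. Seized at first: while it is turned, either way (about 1 N m), a pull of 20 to 35 N draws it up some 6 mm per radian of turn; straight up it resists over 50 N. Some 20 mm up it comes loose: 5 to 20 N raise it. It stays put.
- grease_tub: Jar with a green cap, 68 mm across, 75 mm high, standing on the bench; origin at the centre of its underside. Bystander.
- spanner: Steel spanner, 180 mm long, lying on the bench; origin under its middle. Bystander.
- pedal: Black pedal, 100 x 102 x 28 mm, lying on the bench; origin at the centre of its underside. Bystander.

How it is judged:
On the way, in this order (a step that is already met when the one before it is completed fails the run):
1. the quick-release lever has been swung open while the post was still seized low in the frame (value of joint qr_lever above 1.3 rad and z of red_band in the frame of collar_top below -0.032 m), for 0.1 s.
2. the post has been worked loose: it has risen 16 mm with the frame down on its stand and the lever open (z of red_band in the frame of collar_top above -0.024 m and value of joint frame below 0.012 m and value of joint qr_lever above 1.2 rad), for 0.1 s.
3. the saddle stands at the red band with its nose straight, the lever still open (z of red_band in the frame of collar_top between -0.003 and 0.012 m and angle between the y axis of saddle_mid and the y axis of collar_top, either way round below 0.09 rad and value of joint qr_lever above 1 rad), for 0.1 s.
At the end, for the whole second after the job is handed in: The post stands 37 to 52 mm above where it started (upright in its tube, the red band's lower edge from 3 mm below to 12 mm above the collar's top), the nose within 0.09 rad of straight, the lever folded home to within 0.2 rad, and the frame resting on its stand (lifted less than 3 mm) (z of red_band in the frame of collar_top between -0.003 and 0.012 m and angle between the y axis of saddle_mid and the y axis of collar_top, either way round below 0.09 rad and horizontal distance between red_band and collar_top below 0.008 m and value of joint qr_lever below 0.2 rad and value of joint frame below 0.003 m); the robot touches nothing.
It fails at once if the post was forced up through the collar with the lever still closed (value of joint qr_lever below 1 rad and z of red_band in the frame of collar_top between -0.034 and -0.006 m).
It fails at once if the frame was hauled more than 12 mm up off its stand (value of joint frame above 0.012 m).
It fails at once if the grease tub on the bench was shifted by more than 30 mm (distance of grease_tub from where it was at the start of the episode above 0.03 m).
It fails at once if the spanner on the bench was shifted by more than 30 mm (distance of spanner from where it was at the start of the episode above 0.03 m).
It fails at once if the pedal on the bench was shifted by more than 30 mm (distance of pedal from where it was at the start of the episode above 0.03 m).
It also fails if it takes over 72 s, if anything falls off the work surface, if the arm or the gripper's body presses on something with over 40 N, if the wrist force passes 120 N, or if a joint passes its speed limit or range.

## Robot

A 6-joint arm with a two-finger parallel gripper is mounted at the origin on the work surface. World frame = base frame: x ahead of the robot, y to its left, z up, the work surface at z = 0. Lengths are in m, angles in rad, forces in N, time in s.
With the tool pointing down it reaches from about 0.375 to 0.975 m from the base axis. Payload 3.8 kg.
Tool frame: the origin (TCP) lies at the very end of the fingers, on their centre line; the grasp point (between the pads) lies 19 mm behind it; y points along the fingers, x is the direction in which the jaws open and shut, and the axes are right-handed (so a half turn about y gives the same grasp; the last joint's range is limited). The gripper opens to 85 mm and grips with 20 to 120 N. Pads are 22 mm wide; open, the fingers measure 114 mm over their backs; the gripper's body (76 mm by 85 mm) begins 54 mm behind the grasp point. The pads swing forward as they close: fully open they stand 13 mm farther back than shut.
Start: joints at [1.29, 0.264, 1.604, -0, 1.274, -0.037], TCP at [0.163, 0.655, 0.231] pointing down, gripper open.
Joint ranges: [-2.63, 2.63], [-0.94, 2.18], [0.31, 2.57], [-1.31, 4.45], [0, 2.66], [-2.55, 2.55]. Speed limits (rad/s): [2.57, 2.57, 3.14, 3.14, 3.14, 3.14].

## Interface

Orientations are given as a rotation vector (axis times angle).
In Python, from workcell import bot, cams gives the robot as it stands.
- The arm moves only by the tool play_rows, never from a script. Its argument "motion" is a list of rows, each a list of 2 entries, a list of its own where there are three numbers: the shift along the world's x, y, z normalised to -1 to 1, where 1 is 400 mm, then the turn, a rotation vector about the world's x, y, z normalised to -1 to 1, where 1 is pi/4 rad. In form: [[[tx, ty, tz], [ax, ay, az]], ...]. A call has 1 to 10 rows; each row is the pose to reach, as a shift and turn from the pose commanded when the call began; what a row does not reach only later rows make up. A row lasts 1/8 s, in which the tool goes at most 62.5 mm and 10.7 degrees, less where a joint would pass 70% of its speed; a pose out of reach is approached as far as the arm can. A call with a number of a shift or a turn outside -1 to 1 is refused whole. A call with a gripper value outside its range is refused whole. "gripper" is the closure, from 0 (fully open) to 1 (shut), set as the call begins (left out, the last holds). The fingers move at their own pace and stop on an object; "squeeze" is the grip in N (left out, the last holds). Time passes only in rows, so rows that repeat a pose let the fingers close. It gives the time, the measured TCP pose, the force and the opening at its end, in the units of the state.
- bot.read_state(): the state, without advancing time (a new reading comes with each control period).
- cams.read_camera(name): name is "side" or "top"; returns (picture, depth): 480x640x3 uint8, red, green, blue; 480x640 float32, m along the optical axis (not along the pixel's ray), 0 where there is no reading.
- cams.calibration(name): a dict with "mtx" (3x3 intrinsics, pixels), "R" (3x3) and "t" (3): a world point X has camera coordinates R X + t. Camera axes: x right, y down, z forward; pixel columns grow to the right and rows downward; lengths in m; the calibration is good to about 2 mm. A picture is of the moment at which its call begins. calibration takes no time and is no camera call.
- bot.finish_job(): hands the job in, once; it reports no verdict.
Trained networks look in the newest picture that a camera, given by its name, has taken for a name from the list of things; names that differ only in an ending like _2 or _b are one class to them, and where a whole thing is asked for, a point or a joint stands for the part that bears it (a point fixed in the world has none). Each returns a list of dicts, best first, with "conf" (0 to 1); they miss things now and then, are a little off and sometimes report something else, mostly with a low value. They report only what shows in the picture. A call takes as long as a camera call.
- cams.recognise(camera, label): "xyz" ([x, y, z] in m, in the coordinates of the camera as it stood for that picture, good to about 4 mm: the middle of the surface that is visible of it).
- cams.regions_of(camera, label): "mask" (480x640 bool, what is visible of it).
- cams.mark_of(camera, label): "xyz" ([x, y, z] in m, in the coordinates of the camera as it stood for that picture, good to about 4 mm: a listed point, or the origin of a listed thing).
The state is a dict: "time": time; "q": joint angles; "joint_vel": joint speeds; "joint_torque": joint torques, N m; "tool_pos": TCP position; "tcp_rot": TCP orientation; "wrist_force": force on the tool from outside, world axes, zero at the start; "torque": the same for the moment, N m; "width": opening from 0.0 (shut) to 1.0 (fully open).
Only numpy, scipy, OpenCV 4.12 (cv2) and the standard library are available. Lean on these libraries where they do the work, as an engineer would, in place of code of your own. Each camera call takes 0.05 s, during which the arm holds its last target.

## Working session

There is one attempt and no reset: what is moved stays moved. The work goes in short steps, Python scripts to look and compute and a tool call to move; the robot and the scene stay as the last step left them, time stands still between calls to the robot, and variables do not carry over. Pictures are saved under pics/ and viewed, and the job is handed in when it is done.

Besides the shell and the picture viewer there is one more tool, called after "Emit:" in YAML: its name, and indented under it one key for each argument. play_rows: Moves the arm, as the interface text tells. Its arguments: {"type":"object","properties":{"motion":{"type":"array","items":{"type":"array"}},"gripper":{"type":"number"},"squeeze":{"type":"number"}},"required":["motion"]}

```bash
mkdir -p pics; cat > h.py <<'E'
import numpy as np, cv2
from workcell import bot, cams
from scipy.spatial.transform import Rotation as Rn
def world(cam,p):
    c=cams.calibration(cam);R=np.array(c["R"]);t=np.array(c["t"]).ravel()
    return R.T@(np.array(p)-t)
def snap(cam,fn):
    im,d=cams.read_camera(cam); cv2.imwrite(f"pics/{fn}.png",im[:,:,::-1]); return im,d
def pts(cam,d):
    c=cams.calibration(cam);K=np.array(c["mtx"]);R=np.array(c["R"]);t=np.array(c["t"]).ravel()
    v,u=np.mgrid[:480,:640]
    P=np.stack([(u-K[0,2])/K[0,0]*d,(v-K[1,2])/K[1,1]*d,d],-1)
    return (P-t)@R
def px(cam,X):
    c=cams.calibration(cam);K=np.array(c["mtx"]);p=np.array(c["R"])@np.array(X)+np.array(c["t"]).ravel();p=K@p
    return p[:2]/p[2]
E
python3 - <<'E'
from h import *
s=bot.read_state();print(s)
for c in("side","top"):
    snap(c,c+"0")
    cal=cams.calibration(c);print(c,cal)
    for l in["collar_top","lever_pin","lever_tip","nose_grip","saddle_mid","grease_tub","spanner","pedal"]:
        for m in cams.mark_of(c,l)[:2]:print(c,l,m["conf"],world(c,m["xyz"]).round(4))
E
```

```text
{'time': 0.0, 'q': array([ 1.29006947e+00,  2.64767376e-01,  1.60541965e+00, -2.15340201e-05,
        1.27371818e+00, -3.69175744e-02]), 'joint_vel': array([ 1.35306391e-03,  7.84659767e-04, -4.28398415e-04, -8.81292372e-06,
        3.02188884e-03, -5.26438378e-04]), 'joint_torque': array([ 3.79202620e-04, -5.15093029e+01, -3.67321730e+01,  5.43232761e-05,
        1.27216318e-02, -3.20608244e-06]), 'tool_pos': array([0.16275485, 0.6543001 , 0.22992782]), 'tcp_rot': array([-1.31612536, -1.02639678,  1.02950327]), 'wrist_force': array([-0.44531411, -0.33544045, -0.48047981]), 'torque': array([ 0.00429379, -0.0316976 , -0.01326139]), 'width': 1.0049293995085904}
side {'mtx': array([[477.51378749,   0.        , 318.23245157],
       [  0.        , 477.51378749, 243.48272337],
       [  0.        ,   0.        ,   1.        ]]), 'R': array([[ 0.06687131,  0.99775461,  0.00373677],
       [ 0.95391326, -0.06283403, -0.29343037],
       [-0.29253671,  0.02318663, -0.95597315]]), 't': array([-0.05416496, -0.45117075,  1.31869206])}
side collar_top 0.78 [ 0.5897 -0.017   0.0438]
side collar_t
[... 372 characters left out ...]
5  0.2556 -0.0018]
top {'mtx': array([[493.90259127,   0.        , 311.00318909],
       [  0.        , 493.90259127, 250.18426939],
       [  0.        ,   0.        ,   1.        ]]), 'R': array([[-0.00670375, -0.99937701, -0.0346505 ],
       [-0.98523777,  0.01252856, -0.17073245],
       [ 0.17106021,  0.03299443, -0.98470796]]), 't': array([0.02735761, 0.52088923, 1.15292635])}
top collar_top 0.73 [ 0.5886 -0.0204  0.049 ]
top lever_pin 0.66 [0.6053 0.0221 0.0386]
top nose_grip 0.75 [ 0.5874 -0.1116  0.192 ]
top saddle_mid 0.93 [ 0.5851 -0.015   0.2098]
top grease_tub 0.75 [ 0.378  -0.3024  0.0012]
top spanner 0.8 [ 4.078e-01 -8.070e-02 -3.000e-04]
top pedal 0.66 [0.3795 0.2533 0.0004]
```

View pics/side0.png

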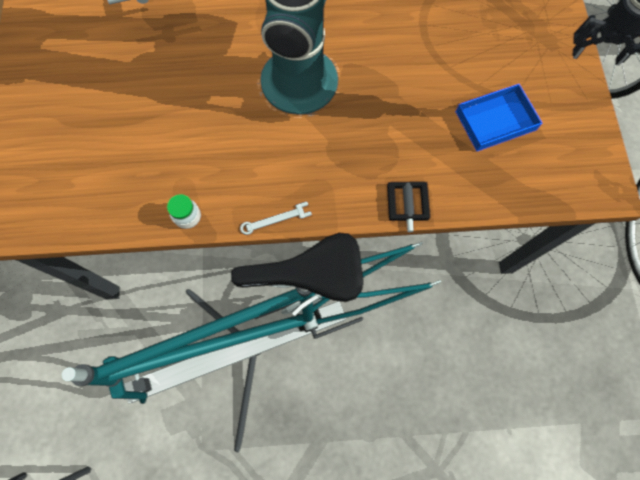

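View pics/top0.png

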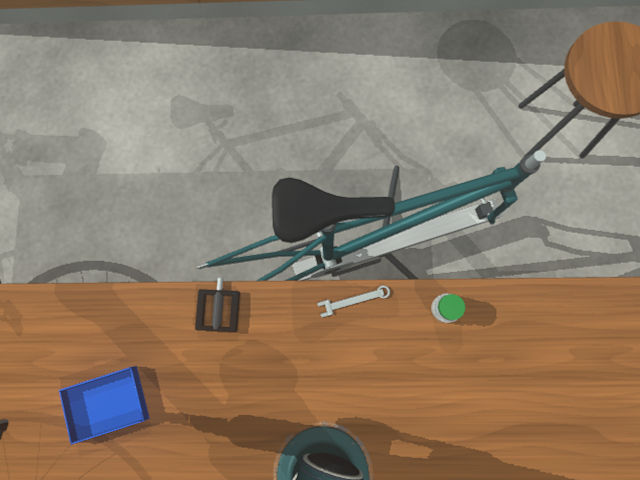

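```bash
python3 - <<'E'
from h import *
for c in("side","top"):
    im,d=snap(c,c+"1")
    P=pts(c,d)
    hsv=cv2.cvtColor(im,cv2.COLOR_RGB2HSV)
    m=(hsv[...,0]>82)&(hsv[...,0]<98)&(hsv[...,1]>110)&(d>0)
    Q=P[m]
    q=Q[(Q[:,0]>0.5)&(Q[:,1]<-0.08)&(Q[:,1]>-0.5)]
    print(c,len(q),np.percentile(q[:,2],[1,10,50,90,99]))
    for y in np.arange(-0.1,-0.5,-0.05):
        w=q[abs(q[:,1]-y)<0.006]
        if len(w): 
            z=w[:,2].max(); k=w[w[:,2]>z-0.02]; print(round(y,2),len(w),w[:,2].max().round(3),k[:,0].min().round(3),k[:,0].max().round(3), k[:,0].mean().round(4))
    if c=="side":
        u,v=px(c,[.59,-.02,.05]).astype(int)
    else: u,v=px(c,[.59,-.02,.05]).astype(int)
    print(u,v)
    cr=im[v-70:v+70,u-95:u+95,::-1]; cv2.imwrite(f"pics/{c}1z.png",cv2.resize(cr,None,fx=4,fy=4,interpolation=cv2.INTER_CUBIC))
    # saddle: dark pixels high
    s=P[(d>0)&(P[...,2]>0.15)&(P[...,0]>0.45)&(P[...,0]<0.75)]
    print("saddle",len(s),s.min(0),s.max(0))
    n=s[(s[:,2]>0.19)]
    for y in np.arange(0.1,-0.17,-0.02):
        w=n[abs(n[:,1]-y)<0.006]
        if len(w):print(round(y,2),w[:,0].min().round(4),w[:,0].max().round(4),w[:,2].max().round(4))
E
```

```text
side 4055 [-0.39331764 -0.32925406 -0.04343318 -0.01673108 -0.00795075]
-0.1 101 -0.002 0.601 0.631 0.6164
-0.15 108 -0.008 0.617 0.646 0.6318
-0.2 108 -0.015 0.632 0.662 0.647
-0.25 112 -0.016 0.647 0.677 0.6623
-0.3 121 -0.023 0.662 0.692 0.6779
-0.35 128 -0.024 0.68 0.707 0.6945
-0.4 126 -0.029 0.695 0.722 0.7095
-0.45 113 -0.035 0.71 0.739 0.7254
303 286
saddle 5149 [ 0.51629287 -0.16037603  0.15996378] [0.65538723 0.10147111 0.21864777]
0.1 0.5391 0.6392 0.2142
0.08 0.5189 0.6527 0.2185
0.06 0.5163 0.6554 0.2186
0.04 0.5205 0.6512 0.217
0.02 0.5288 0.6432 0.2142
-0.0 0.5395 0.6327 0.2132
-0.02 0.5509 0.6231 0.2116
-0.04 0.5607 0.6155 0.2107
-0.06 0.5679 0.6114 0.2101
-0.08 0.5689 0.6101 0.2106
-0.1 0.571 0.6107 0.2105
-0.12 0.5716 0.6112 0.212
-0.14 0.5728 0.6108 0.21
-0.16 0.5767 0.6067 0.2084
top 1135 [-0.39612253 -0.3507016  -0.15873111 -0.02053207 -0.00801336]
-0.1 22 -0.006 0.604 0.608 0.6062
-0.15 15 -0.349 0.619 0.642 0.6312
-0.2 44 -0.011 0.639 0.657 0.6464
-0.25 39 -0.017 0.655 0.672 0.6629
-0.3 46 -0.019 0.671 0.686 0.6783
-0.35 44 -0.026 0.688 0.701 0.6949
-0.4 36 -0.031 0.7 0.72 0.7101
-0.45 31 -0.031 0.719 0.734 0.7254
328 221
saddle 4514 [ 0.5138429  -0.1616135   0.15869826] [0.65247324 0.10019882 0.22043604]
0.1 0.5376 0.6345 0.2149
0.08 0.5167 0.6505 0.2204
0.06 0.5138 0.6524 0.2187
0.04 0.5179 0.6497 0.2173
0.02 0.5255 0.6407 0.2176
-0.0 0.538 0.6321 0.2135
-0.02 0.5488 0.6215 0.2111
-0.04 0.5572 0.6127 0.211
-0.06 0.5642 0.6087 0.2099
-0.08 0.5666 0.6051 0.2095
-0.1 0.5671 0.6049 0.2133
-0.12 0.5681 0.6081 0.2103
-0.14 0.5674 0.6068 0.2128
-0.16 0.5734 0.6045 0.21
```

```bash
ls pics
```

```text
side0.png
side1.png
side1z.png
top0.png
top1.png
top1z.png
```

View zooms.

View pics/side1z.png

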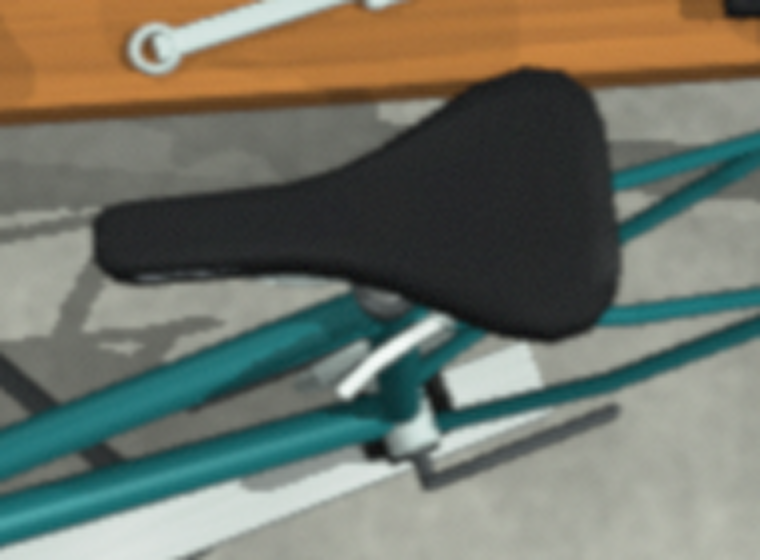

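View pics/top1z.png

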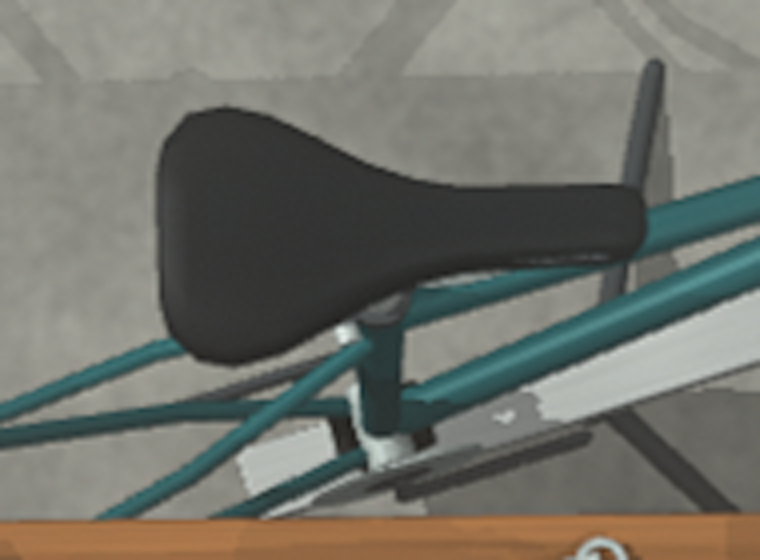

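```bash
cat >> h.py <<'E'
def rots(axis,jaw):
    y=np.array(axis,float);y/=np.linalg.norm(y)
    x=np.array(jaw,float);x-=y*(x@y);x/=np.linalg.norm(x)
    return np.stack([x,y,np.cross(x,y)],1)
E
python3 - <<'E'
from h import *
s=bot.read_state();R=Rn.from_rotvec(s["tcp_rot"]);print(R.as_matrix().round(3))
print(px("side",[.649,-.0475,.037]),px("side",[.607,.0148,.037]))
t=np.radians(35);d=np.array([.636,-.771])
a=[-d[0]*np.sin(t),-d[1]*np.sin(t),-np.cos(t)]
for nm,j in(("perp",[.771,.636,0]),("-perp",[-.771,-.636,0]),("along",[d[0],d[1],0]),("-along",[-d[0],-d[1],0])):
    T=Rn.from_matrix(rots(a,j)); print(nm,(T*R.inv()).as_rotvec(), (T*R.inv()).as_euler('xyz'))
E
```

```text
[[ 0.241  0.    -0.97 ]
 [ 0.97   0.     0.241]
 [ 0.    -1.    -0.   ]]
[292.86944296 313.44523053] [318.80703756 293.5905071 ]
perp [ 0.33100706  0.52519873 -0.61706727] [ 0.16731394  0.59007903 -0.5863025 ]
-perp [ 0.67537964 -0.42575894  2.40573085] [-0.1673752  -0.59005794  2.55528586]
along [-0.1659145   0.73172416 -2.12589336] [-0.59662244  0.13885347 -2.25082426]
-along [0.61706752 0.13992227 0.90349092] [ 0.59655711 -0.13883579  0.89078053]
```

Emit:
play_rows:
  motion:
    - [[0.3, -0.4, 0.4], [0, 0, -0.2]]
    - [[0.6, -0.8, 0.45], [0.1, 0.1, -0.4]]
    - [[0.6, -0.8, 0.45], [0.2, 0.3, -0.6]]
    - [[0.75, -1, 0.45], [0.3, 0.4, -0.7]]
    - [[0.75, -1, 0.45], [0.3, 0.4, -0.7]]
    - [[0.75, -1, 0.45], [0.42, 0.67, -0.79]]
    - [[0.75, -1, 0.45], [0.42, 0.67, -0.79]]
    - [[0.75, -1, 0.45], [0.42, 0.67, -0.79]]
    - [[0.75, -1, 0.45], [0.42, 0.67, -0.79]]
    - [[0.75, -1, 0.45], [0.42, 0.67, -0.79]]
  gripper: 1
  squeeze: 60

```text
time: 2.25
tool_pos: [0.4651, 0.2532, 0.4118]
tcp_rot: [-0.923, -0.327, 0.629]
wrist_force: [-0.2, 1.0, -0.7]
width: 0.002
```

```bash
python3 - <<'E'
from h import *
s=bot.read_state()
for k in("time","q","tool_pos","width","wrist_force"):print(k,np.round(s[k],4))
print(Rn.from_rotvec(s["tcp_rot"]).as_matrix().round(3))
# kinematic check data
E
```

```text
time 2.25
q [ 0.1245  0.0711  1.6135  0.5189  1.7817 -0.5319]
tool_pos [0.4651 0.2532 0.4118]
width 0.0022
wrist_force [-0.23    0.9907 -0.7464]
[[ 0.776 -0.362 -0.517]
 [ 0.631  0.443  0.637]
 [-0.001 -0.82   0.573]]
```

Emit:
play_rows:
  motion:
    - [[0.09, -0.14, -0.03], [0, 0, 0]]
    - [[0.18, -0.28, -0.07], [0, 0, 0]]
    - [[0.27, -0.42, -0.11], [0, 0, 0]]
    - [[0.36, -0.56, -0.15], [0, 0, 0]]
    - [[0.45, -0.7, -0.2], [0, 0, 0]]
    - [[0.54, -0.84, -0.27], [0, 0, 0]]
    - [[0.63, -0.97, -0.35], [0, 0, 0]]
    - [[0.63, -1.0, -0.42], [0, 0, 0]]
    - [[0.63, -1.0, -0.45], [0, 0, 0]]
    - [[0.63, -1.0, -0.45], [0, 0, 0]]

```text
time: 3.5
tool_pos: [0.7139, -0.1435, 0.2285]
tcp_rot: [-0.917, -0.324, 0.636]
wrist_force: [0.4, 0.7, 0.1]
width: 0.004
```

```bash
python3 - <<'E'
from h import *
s=bot.read_state()
for k in("time","q","tool_pos","tcp_rot","width","wrist_force"):print(k,np.round(s[k],4))
a=Rn.from_rotvec(s["tcp_rot"]).as_matrix()[:,1]
T=np.array([.627,-.05,.022])
for b in(.25,.2,.15,.1,.05,0):
  g=T-b*a; print(b,g.round(4),((g-s["tool_pos"])/.4).round(3))
E
```

```text
time 3.5
q [-0.3677  0.7271  1.0585  0.3016  1.8955 -1.0364]
tool_pos [ 0.7139 -0.1435  0.2285]
tcp_rot [-0.9173 -0.3237  0.6359]
width 0.0039
wrist_force [0.3656 0.7394 0.1395]
0.25 [ 0.7194 -0.161   0.226 ] [ 0.014 -0.044 -0.006]
0.2 [ 0.7009 -0.1388  0.1852] [-0.032  0.012 -0.108]
0.15 [ 0.6825 -0.1166  0.1444] [-0.079  0.067 -0.21 ]
0.1 [ 0.664  -0.0944  0.1036] [-0.125  0.123 -0.312]
0.05 [ 0.6455 -0.0722  0.0628] [-0.171  0.178 -0.414]
0 [ 0.627 -0.05   0.022] [-0.217  0.234 -0.516]
```

Emit:
play_rows:
  motion:
    - [[-0.035, 0.012, -0.108], [0, 0, 0]]
    - [[-0.08, 0.067, -0.21], [0, 0, 0]]
    - [[-0.127, 0.123, -0.312], [0, 0, 0]]
    - [[-0.15, 0.15, -0.36], [0, 0, 0]]
    - [[-0.175, 0.18, -0.416], [0, 0, 0]]
    - [[-0.19, 0.2, -0.45], [0, 0, 0]]
    - [[-0.205, 0.22, -0.485], [0, 0, 0]]
    - [[-0.22, 0.236, -0.52], [0, 0, 0]]
    - [[-0.22, 0.236, -0.52], [0, 0, 0]]

```text
time: 4.62
tool_pos: [0.6256, -0.0498, 0.0221]
tcp_rot: [-0.92, -0.325, 0.635]
wrist_force: [0.2, -0.4, 1.5]
width: -0.005
```

```bash
python3 - <<'E'
from h import *
im,d=snap("side","s2"); cv2.imwrite("pics/s2z.png",cv2.resize(im[230:370,210:400,::-1],None,fx=4,fy=4,interpolation=cv2.INTER_CUBIC))
s=bot.read_state();print(s["tool_pos"],s["wrist_force"],s["torque"])
E
```

```text
[ 0.62650595 -0.05036465  0.02283721] [ 0.29943526 -0.27780175  0.07359278] [-0.22553677 -0.16388979  0.05186292]
```

View pics/s2z.png

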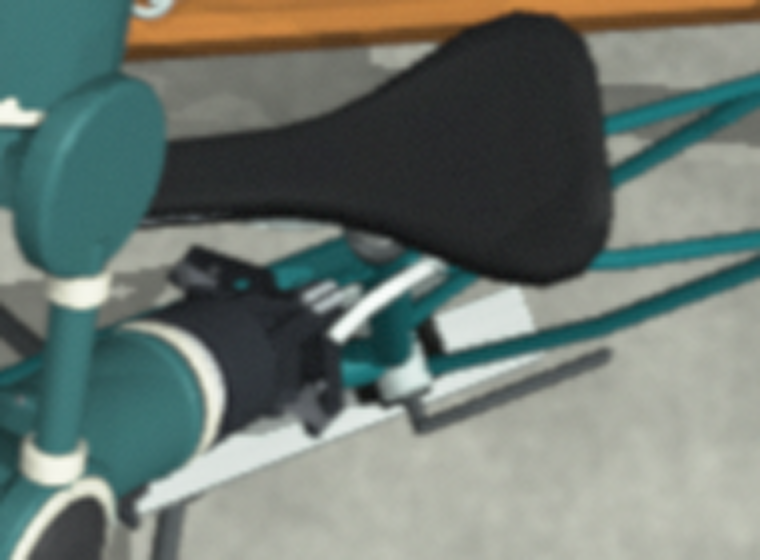

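```bash
python3 - <<'E'
import numpy as np
p=np.array([.607,.0148]);c=np.array([.6265,-.0504])
for f in np.arange(0.18,1.85,.18):
  a=-1.28+f; print(f.round(2),((p+.068*np.array([np.cos(a),np.sin(a)])-c)/.4).round(3))
E
```

```text
0.18 [0.028 0.011]
0.36 [0.054 0.028]
0.54 [0.077 0.048]
0.72 [0.095 0.073]
0.9 [0.109 0.1  ]
1.08 [0.118 0.129]
1.26 [0.121 0.16 ]
1.44 [0.119 0.19 ]
1.62 [0.112 0.22 ]
1.8 [0.099 0.247]
```

Emit:
play_rows:
  motion:
    - [[0.028, 0.011, 0], [0, 0, 0]]
    - [[0.054, 0.028, 0], [0, 0, 0]]
    - [[0.077, 0.048, 0], [0, 0, 0]]
    - [[0.095, 0.073, 0], [0, 0, 0]]
    - [[0.109, 0.1, 0], [0, 0, 0]]

```text
time: 5.3
tool_pos: [0.6712, -0.0101, 0.0231]
tcp_rot: [-0.922, -0.327, 0.634]
wrist_force: [-3.1, -3.9, -0.6]
width: -0.004
```

```bash
python3 - <<'E'
from h import *
im,d=snap("side","s3"); cv2.imwrite("pics/s3z.png",cv2.resize(im[230:370,210:400,::-1],None,fx=4,fy=4,interpolation=cv2.INTER_CUBIC))
s=bot.read_state();print(s["tool_pos"],s["wrist_force"],s["torque"])
E
```

```text
[ 0.67181566 -0.00846546  0.02322079] [-1.01496856 -2.09779571 -2.23482477] [-0.75842165 -0.01910226  0.28018299]
```

View pics/s3z.png

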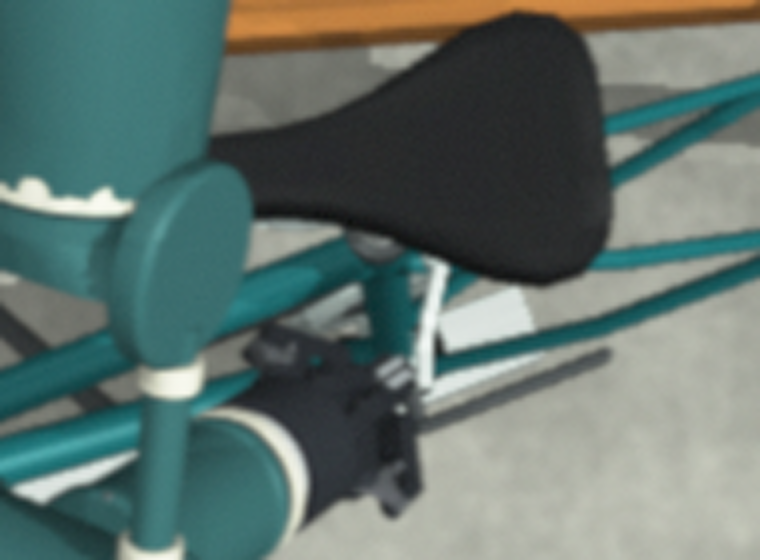

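```bash
python3 - <<'E'
import numpy as np
p=np.array([.607,.0148]);c=np.array([.6705,-.0104])
for i,f in enumerate(np.arange(1.06,1.96,.14)):
  a=-1.28+f; r=[.067,.065,.064,.062,.062,.062,.062][i]; print(f.round(2),((p+r*np.array([np.cos(a),np.sin(a)])-c)/.4).round(3))
E
```

```text
1.06 [0.005 0.026]
1.2 [0.003 0.05 ]
1.34 [0.001 0.073]
1.48 [-0.007  0.094]
1.62 [-0.013  0.115]
1.76 [-0.021  0.135]
1.9 [-0.033  0.153]
```

Emit:
play_rows:
  motion:
    - [[0.005, 0.026, 0], [0, 0, 0]]
    - [[0.003, 0.05, 0], [0, 0, 0]]
    - [[0.001, 0.073, 0], [0, 0, 0]]
    - [[-0.007, 0.094, 0], [0, 0, 0]]
    - [[-0.013, 0.115, 0], [0, 0, 0]]
    - [[-0.021, 0.135, 0], [0, 0, 0]]
    - [[-0.03, 0.147, 0], [0, 0, 0]]
    - [[-0.03, 0.147, 0], [0, 0, 0]]

```text
time: 6.35
tool_pos: [0.658, 0.049, 0.0236]
tcp_rot: [-0.92, -0.327, 0.634]
wrist_force: [0.1, -1.7, 1.0]
width: -0.002
```

```bash
python3 - <<'E'
from h import *
im,d=snap("side","s4"); cv2.imwrite("pics/s4z.png",cv2.resize(im[230:370,210:400,::-1],None,fx=4,fy=4,interpolation=cv2.INTER_CUBIC))
s=bot.read_state();print(s["tool_pos"],s["wrist_force"],s["torque"])
E
```

```text
[0.65809773 0.04909048 0.02365612] [ 0.48426926 -0.22343501 -0.92802018] [-0.39990519 -0.22238578  0.06468   ]
```

View pics/s4z.png

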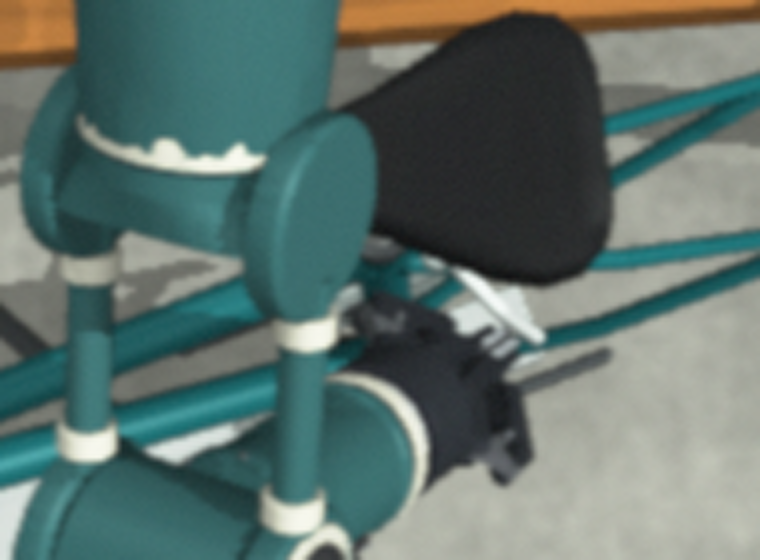

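```bash
python3 - <<'E'
from h import *
for f in(1.5,1.6,1.7,1.8,1.9):
  a=-.973+f; X=[.607+.0753*np.cos(a),.0148+.0753*np.sin(a),.045]; print(f,np.round(X,4),px("side",X).round(1))
E
```

```text
1.5 [0.6721 0.0527 0.045 ] [337.5 320.1]
1.6 [0.668 0.059 0.045] [340.1 318.1]
1.7 [0.6633 0.0648 0.045 ] [342.5 315.9]
1.8 [0.658  0.0702 0.045 ] [344.7 313.4]
1.9 [0.6522 0.075  0.045 ] [346.6 310.7]
```

Emit:
play_rows:
  motion:
    - [[-0.01, 0.012, 0], [0, 0, 0]]
    - [[-0.01, 0.012, 0], [0, 0, 0]]
    - [[0.0, -0.02, 0.0], [0, 0, 0]]
    - [[0.06, -0.1, 0.13], [0, 0, 0]]
    - [[0.12, -0.17, 0.27], [0, 0, 0]]
    - [[0.18, -0.24, 0.41], [0, 0, 0]]
    - [[0.22, -0.3, 0.54], [0, 0, 0]]
    - [[0.24, -0.36, 0.66], [0, 0, 0]]
    - [[0.24, -0.4, 0.76], [0, 0, 0]]
    - [[0.24, -0.4, 0.76], [0, 0, 0]]
  gripper: 1

```text
time: 7.65
tool_pos: [0.7555, -0.114, 0.3324]
tcp_rot: [-0.926, -0.333, 0.629]
wrist_force: [0.0, -0.2, -0.5]
width: -0.001
```

```bash
python3 - <<'E'
from h import *
s=bot.read_state();print(s["q"].round(3),s["tool_pos"],s["wrist_force"],s["torque"])
R=Rn.from_rotvec(s["tcp_rot"])
f=np.array([.026,-1,0])
T=Rn.from_matrix(rots([0,0,-1],[1,.026,0]))
print((T*R.inv()).as_rotvec()/(np.pi/4))
g=np.array([.589,-.018,.33])+.095*f; print(g,(g-s["tool_pos"])/.4)
im,d=snap("side","s5"); cv2.imwrite("pics/s5z.png",cv2.resize(im[230:370,210:400,::-1],None,fx=4,fy=4,interpolation=cv2.INTER_CUBIC))
E
```

```text
[-0.322  0.762  0.814  0.354  2.067 -0.918] [ 0.75552332 -0.11402875  0.33240544] [ 0.00166806 -0.19914802 -0.51314239] [-0.19058533 -0.13316824 -0.02925831]
[-0.73569465 -0.26992    -0.81437666]
[ 0.59147 -0.113    0.33   ] [-0.41013329  0.00257187 -0.00601361]
```

View pics/s5z.png

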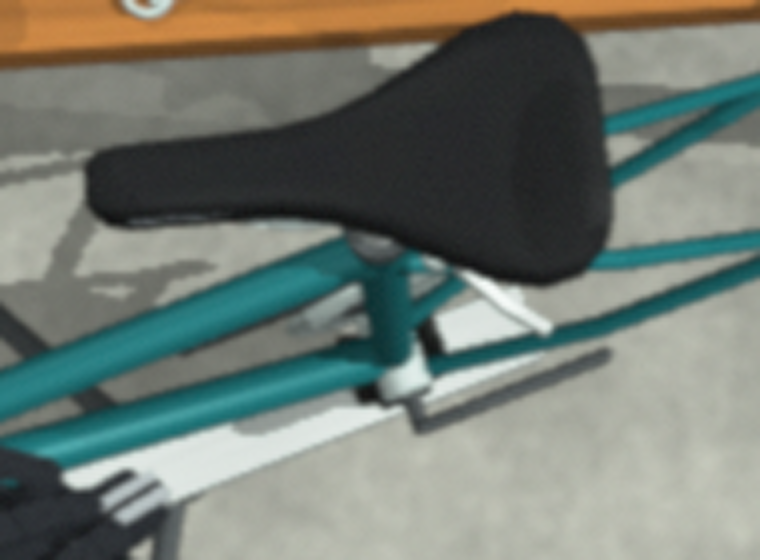

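Emit:
play_rows:
  motion:
    - [[-0.1, 0, 0.05], [-0.15, -0.05, -0.16]]
    - [[-0.2, 0, 0.05], [-0.3, -0.1, -0.32]]
    - [[-0.3, 0, 0.03], [-0.45, -0.16, -0.48]]
    - [[-0.41, 0, 0], [-0.6, -0.22, -0.65]]
    - [[-0.41, 0, 0], [-0.736, -0.27, -0.814]]
    - [[-0.41, 0, -0.1], [-0.736, -0.27, -0.814]]
    - [[-0.41, 0, -0.1], [-0.736, -0.27, -0.814]]
    - [[-0.41, 0, -0.1], [-0.736, -0.27, -0.814]]
    - [[-0.41, 0, -0.1], [-0.736, -0.27, -0.814]]
  gripper: 0

```text
time: 8.82
tool_pos: [0.5914, -0.1121, 0.2883]
tcp_rot: [-1.565, -0.016, 0.022]
wrist_force: [-0.1, 0.0, -0.3]
width: 1.001
```

```bash
python3 - <<'E'
from h import *
s=bot.read_state();print(s["time"],s["q"].round(3),s["tool_pos"],s["width"])
R=Rn.from_rotvec(s["tcp_rot"]);print(R.as_matrix().round(3))
T=Rn.from_matrix(rots([0,0,-1],[1,.026,0]))
print((T*R.inv()).as_rotvec()/(np.pi/4))
g=np.array([.5905,-.113,.171]); print(g,(g-s["tool_pos"])/.4)
E
```

```text
8.825 [-0.231  0.1    1.692  0.005  1.355 -0.257] [ 0.59143099 -0.11213829  0.28826625] 1.001413546307279
[[ 1.    -0.004 -0.025]
 [ 0.025  0.006  1.   ]
 [-0.004 -1.     0.006]]
[-0.00710498 -0.00515506  0.00186649]
[ 0.5905 -0.113   0.171 ] [-0.00232747 -0.00215428 -0.29316563]
```

Emit:
play_rows:
  motion:
    - [[-0.002, -0.002, -0.1], [-0.007, -0.005, 0]]
    - [[-0.002, -0.002, -0.2], [-0.007, -0.005, 0]]
    - [[-0.002, -0.002, -0.293], [-0.007, -0.005, 0]]
    - [[-0.002, -0.002, -0.293], [-0.007, -0.005, 0]]
    - [[-0.002, -0.002, -0.293], [-0.007, -0.005, 0]]

```text
time: 9.45
tool_pos: [0.5912, -0.1131, 0.1721]
tcp_rot: [-1.571, -0.02, 0.018]
wrist_force: [0.5, -0.2, 0.6]
width: 1.001
```

Emit:
play_rows:
  motion:
    - [[0, 0, 0], [0, 0, 0]]
    - [[0, 0, 0], [0, 0, 0]]
    - [[0, 0, 0], [0, 0, 0]]
    - [[0, 0, 0], [0, 0, 0]]
    - [[0, 0, 0], [0, 0, 0]]
    - [[0, 0, 0], [0, 0, 0]]
  gripper: 1
  squeeze: 110

```text
time: 10.2
tool_pos: [0.5904, -0.1131, 0.1716]
tcp_rot: [-1.571, -0.02, 0.019]
wrist_force: [-0.5, -0.8, 6.6]
width: 0.453
```

```bash
cat > st.py <<'E'
from h import *
s=bot.read_state()
R=Rn.from_rotvec(s["tcp_rot"]).as_matrix()
print(round(s["time"],2),"pos",s["tool_pos"].round(4),"yaw",round(float(np.arctan2(R[1,0],R[0,0])),4),"F",s["wrist_force"].round(1),"T",s["torque"].round(2),"w",round(float(s["width"]),3), "q6",s["q"].round(2))
E
python3 st.py
```

```text
10.2 pos [ 0.5904 -0.1131  0.1716] yaw 0.0249 F [-0.5 -0.8  6.6] T [-0.05  0.32  0.1 ] w 0.453 q6 [-0.23  0.17  1.83 -0.    1.14 -0.25]
```

```bash
cat > arc.py <<'E'
import sys,numpy as np
C=np.array([.588,-.018]);r=.0952
def P(t):return C+r*np.array([np.sin(t),-np.cos(t)])
t0,t1,n,z0,z1=[float(v) for v in sys.argv[1:6]]
n=int(n);out=[]
for i in range(1,n+1):
    t=t0+(t1-t0)*i/n;d=(P(t)-P(t0))/.4
    out.append([[round(d[0],3),round(d[1],3),round((z0+(z1-z0)*i/n)/400,3)],[0,0,round((t-t0)/(np.pi/4),3)]])
print(out)
E
python3 arc.py .025 .425 5 4 9
```

```text
[[[np.float64(0.019), np.float64(0.001), 0.013], [0, 0, 0.102]], [[np.float64(0.038), np.float64(0.004), 0.015], [0, 0, 0.204]], [[np.float64(0.056), np.float64(0.008), 0.018], [0, 0, 0.306]], [[np.float64(0.075), np.float64(0.014), 0.02], [0, 0, 0.407]], [[np.float64(0.092), np.float64(0.021), 0.022], [0, 0, 0.509]]]
```

Emit:
play_rows:
  motion:
    - [[0.019, 0.001, 0.01], [0, 0, 0.102]]
    - [[0.038, 0.004, 0.013], [0, 0, 0.204]]
    - [[0.056, 0.008, 0.014], [0, 0, 0.306]]
    - [[0.075, 0.014, 0.015], [0, 0, 0.407]]
    - [[0.092, 0.021, 0.016], [0, 0, 0.51]]

```text
time: 10.82
tool_pos: [0.6257, -0.1031, 0.1729]
tcp_rot: [-1.542, -0.33, 0.336]
wrist_force: [2.6, 1.8, -12.6]
width: 0.452
```

```bash
python3 st.py
```

```text
10.82 pos [ 0.6257 -0.1031  0.1729] yaw 0.4245 F [  2.6   1.8 -12.6] T [-0.29 -1.16 -1.35] w 0.452 q6 [-0.2   0.23  1.75  0.    1.16 -0.63]
```

```bash
sed -i 's/print(out)/import json;print(json.dumps([[[float(x) for x in a],b] for a,b in out]))/' arc.py; sed -i 's/round((t-t0)\/(np.pi\/4),3)/float(round((t-t0)\/(np.pi\/4),3))/' arc.py; python3 arc.py .425 -.375 9 5 9.5
```

```text
[[[-0.02, -0.008, 0.014], [0, 0, -0.113]], [[-0.04, -0.014, 0.015], [0, 0, -0.226]], [[-0.061, -0.018, 0.016], [0, 0, -0.34]], [[-0.082, -0.021, 0.018], [0, 0, -0.453]], [[-0.103, -0.021, 0.019], [0, 0, -0.566]], [[-0.124, -0.02, 0.02], [0, 0, -0.679]], [[-0.145, -0.017, 0.021], [0, 0, -0.792]], [[-0.165, -0.011, 0.022], [0, 0, -0.905]], [[-0.185, -0.005, 0.024], [0, 0, -1.019]]]
```

Emit:
play_rows:
  motion:
    - [[-0.02, -0.008, 0.012], [0, 0, -0.113]]
    - [[-0.04, -0.014, 0.014], [0, 0, -0.226]]
    - [[-0.061, -0.018, 0.016], [0, 0, -0.34]]
    - [[-0.082, -0.021, 0.017], [0, 0, -0.453]]
    - [[-0.103, -0.021, 0.018], [0, 0, -0.566]]
    - [[-0.124, -0.02, 0.019], [0, 0, -0.679]]
    - [[-0.145, -0.017, 0.02], [0, 0, -0.792]]
    - [[-0.165, -0.011, 0.021], [0, 0, -0.905]]
    - [[-0.182, -0.006, 0.022], [0, 0, -1.0]]

```text
time: 11.95
tool_pos: [0.5525, -0.1036, 0.1768]
tcp_rot: [-1.547, 0.288, -0.28]
wrist_force: [12.0, 6.3, -36.7]
width: 0.447
```

```bash
python3 st.py
```

```text
11.95 pos [ 0.5525 -0.1036  0.1768] yaw -0.3624 F [ 12.    6.3 -36.7] T [ 0.28 -4.17  0.19] w 0.447 q6 [-0.23  0.1   1.9   0.01  1.15  0.13]
```

```bash
python3 arc.py -.36 .42 8 0.4 4.8;python3 arc.py .42 -.36 8 0.4 4.8
```

```text
[[[0.022, -0.007, 0.002], [0, 0, 0.124]], [[0.045, -0.012, 0.004], [0, 0, 0.248]], [[0.068, -0.015, 0.005], [0, 0, 0.372]], [[0.091, -0.015, 0.006], [0, 0, 0.497]], [[0.114, -0.013, 0.008], [0, 0, 0.621]], [[0.137, -0.009, 0.009], [0, 0, 0.745]], [[0.159, -0.003, 0.011], [0, 0, 0.869]], [[0.181, 0.005, 0.012], [0, 0, 0.993]]]
[[[-0.022, -0.008, 0.002], [0, 0, -0.124]], [[-0.044, -0.015, 0.004], [0, 0, -0.248]], [[-0.067, -0.019, 0.005], [0, 0, -0.372]], [[-0.09, -0.021, 0.006], [0, 0, -0.497]], [[-0.113, -0.02, 0.008], [0, 0, -0.621]], [[-0.136, -0.017, 0.009], [0, 0, -0.745]], [[-0.159, -0.013, 0.011], [0, 0, -0.869]], [[-0.181, -0.005, 0.012], [0, 0, -0.993]]]
```

Emit:
play_rows:
  motion:
    - [[0.022, -0.007, 0.0], [0, 0, 0.124]]
    - [[0.045, -0.012, 0.001], [0, 0, 0.248]]
    - [[0.068, -0.015, 0.003], [0, 0, 0.372]]
    - [[0.091, -0.015, 0.005], [0, 0, 0.497]]
    - [[0.114, -0.013, 0.007], [0, 0, 0.621]]
    - [[0.137, -0.009, 0.009], [0, 0, 0.745]]
    - [[0.159, -0.003, 0.011], [0, 0, 0.869]]
    - [[0.181, 0.005, 0.012], [0, 0, 0.993]]

```text
time: 12.95
tool_pos: [0.6227, -0.1014, 0.1806]
tcp_rot: [-1.537, -0.32, 0.336]
wrist_force: [4.2, 6.2, -27.2]
width: 0.451
```

```bash
python3 st.py; python3 - <<'E'
from h import *
for c in("side","top"):
    im,d=snap(c,c+"6");P=pts(c,d)
    s=P[(d>0)&(P[...,0]>.53)&(P[...,0]<.66)&(P[...,1]>0.03)&(P[...,1]<.12)&(P[...,2]>.15)]
    print(c,np.percentile(s[:,2],[50,90,98]))
    u,v=px(c,[.59,-.02,.05]).astype(int)
    cv2.imwrite(f"pics/{c}6z.png",cv2.resize(im[v-70:v+70,u-95:u+95,::-1],None,fx=4,fy=4,interpolation=cv2.INTER_CUBIC))
E
```

```text
12.95 pos [ 0.6227 -0.1014  0.1806] yaw 0.419 F [  4.2   6.2 -27.2] T [ 0.2  -1.73 -1.55] w 0.451 q6 [-0.2   0.22  1.75  0.    1.18 -0.62]
side [0.21812049 0.22090928 0.22216587]
top [0.21873614 0.221628   0.22317022]
```

View pics/side6z.png

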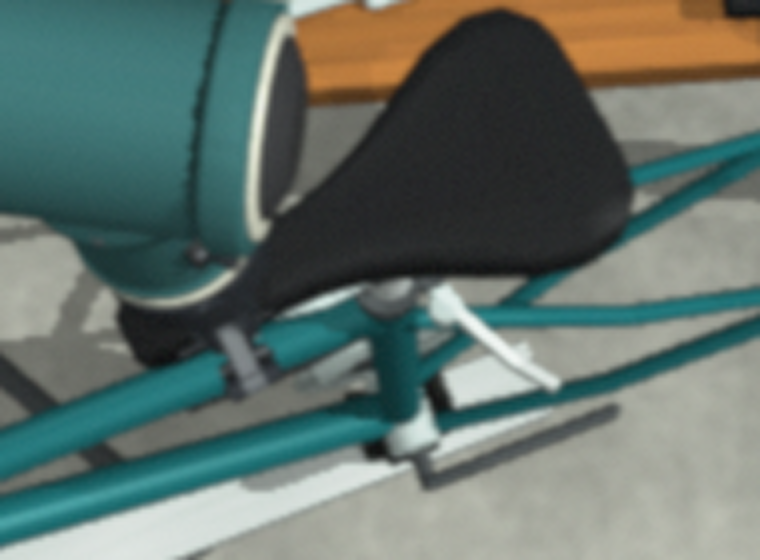

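View pics/top6z.png

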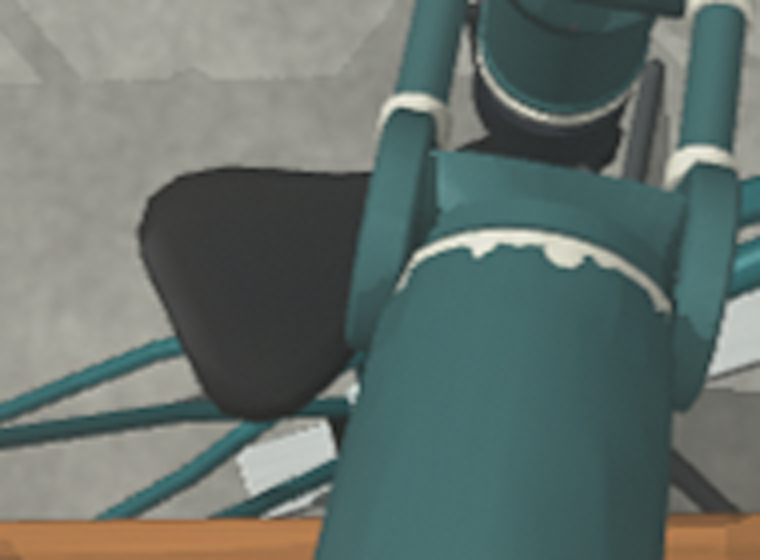

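```bash
cat > meas.py <<'E'
from h import *
import sys
def meas(tag):
    im,d=snap("side",tag);np.save(f"pics/{tag}.npy",d);P=pts("side",d)
    hsv=cv2.cvtColor(im,cv2.COLOR_RGB2HSV)
    s=P[(d>0)&(P[...,0]>.5)&(P[...,0]<.7)&(P[...,1]>-0.0)&(P[...,1]<.12)&(P[...,2]>.15)]
    m=(hsv[...,0]>82)&(hsv[...,0]<98)&(hsv[...,1]>110)&(d>0)
    q=P[m];q=q[(q[:,0]>.6)&(q[:,1]<-.3)&(q[:,1]>-.45)&(q[:,2]>-.1)]
    print(tag,"saddle z max/99/95",np.percentile(s[:,2],[100,99,95]).round(4),"tube z",np.percentile(q[:,2],[50,90]).round(4),len(q))
    return im,d,P
if __name__=="__main__": meas(sys.argv[1])
E
python3 meas.py m1; python3 st.py
```

```text
m1 saddle z max/99/95 [0.2255 0.2228 0.2215] tube z [-0.0344 -0.0279] 794
13.1 pos [ 0.6231 -0.1013  0.1807] yaw 0.4204 F [  4.5   5.9 -28.5] T [ 0.55 -2.14 -0.03] w 0.451 q6 [-0.2   0.23  1.75  0.    1.18 -0.62]
```

Emit:
play_rows:
  motion:
    - [[-0.022, -0.008, 0.004], [0, 0, -0.124]]
    - [[-0.044, -0.015, 0.006], [0, 0, -0.248]]
    - [[-0.067, -0.019, 0.008], [0, 0, -0.372]]
    - [[-0.09, -0.021, 0.009], [0, 0, -0.497]]
    - [[-0.113, -0.02, 0.01], [0, 0, -0.621]]
    - [[-0.136, -0.017, 0.012], [0, 0, -0.745]]
    - [[-0.159, -0.013, 0.014], [0, 0, -0.869]]
    - [[-0.181, -0.005, 0.015], [0, 0, -0.993]]

```text
time: 14.1
tool_pos: [0.5521, -0.1031, 0.1849]
tcp_rot: [-1.546, 0.29, -0.28]
wrist_force: [15.1, 7.0, -46.5]
width: 0.452
```

```bash
python3 st.py; python3 meas.py m2
```

```text
14.1 pos [ 0.5521 -0.1031  0.1849] yaw -0.3636 F [ 15.1   7.  -46.5] T [-0.02 -5.02 -0.11] w 0.452 q6 [-0.23  0.09  1.9   0.01  1.16  0.13]
m2 saddle z max/99/95 [0.2297 0.2279 0.2263] tube z [-0.0341 -0.0277] 790
```

Emit:
play_rows:
  motion:
    - [[0.022, -0.007, -0.003], [0, 0, 0.124]]
    - [[0.045, -0.012, -0.001], [0, 0, 0.248]]
    - [[0.068, -0.015, 0.001], [0, 0, 0.372]]
    - [[0.091, -0.015, 0.003], [0, 0, 0.497]]
    - [[0.114, -0.013, 0.005], [0, 0, 0.621]]
    - [[0.137, -0.009, 0.007], [0, 0, 0.745]]
    - [[0.159, -0.003, 0.009], [0, 0, 0.869]]
    - [[0.181, 0.005, 0.01], [0, 0, 0.993]]

```text
time: 15.15
tool_pos: [0.6224, -0.1011, 0.1893]
tcp_rot: [-1.536, -0.319, 0.337]
wrist_force: [4.3, 6.7, -32.4]
width: 0.451
```

```bash
python3 st.py; python3 meas.py m3
```

```text
15.15 pos [ 0.6224 -0.1011  0.1893] yaw 0.419 F [  4.3   6.7 -32.4] T [ 0.22 -2.19 -1.58] w 0.451 q6 [-0.2   0.22  1.74  0.    1.2  -0.62]
m3 saddle z max/99/95 [0.2331 0.2313 0.23  ] tube z [-0.0346 -0.0278] 786
```

Emit:
play_rows:
  motion:
    - [[-0.022, -0.008, 0.001], [0, 0, -0.124]]
    - [[-0.044, -0.015, 0.002], [0, 0, -0.248]]
    - [[-0.067, -0.019, 0.003], [0, 0, -0.372]]
    - [[-0.09, -0.021, 0.004], [0, 0, -0.497]]
    - [[-0.113, -0.02, 0.006], [0, 0, -0.621]]
    - [[-0.136, -0.017, 0.008], [0, 0, -0.745]]
    - [[-0.159, -0.013, 0.009], [0, 0, -0.869]]
    - [[-0.181, -0.005, 0.01], [0, 0, -0.993]]

```text
time: 16.2
tool_pos: [0.5526, -0.1043, 0.1993]
tcp_rot: [-1.547, 0.29, -0.281]
wrist_force: [4.0, 3.9, -14.6]
width: 0.451
```

```bash
python3 st.py; python3 meas.py m4
```

```text
16.2 pos [ 0.5526 -0.1043  0.1993] yaw -0.3641 F [  4.    3.9 -14.6] T [ 0.73 -1.68 -0.11] w 0.451 q6 [-0.23  0.08  1.88  0.    1.19  0.13]
m4 saddle z max/99/95 [0.2453 0.2426 0.2414] tube z [-0.0347 -0.0277] 794
```

```bash
python3 arc.py -.36 .302 8 1.5 12
```

```text
[[[0.019, -0.006, 0.007], [0, 0, 0.105]], [[0.038, -0.011, 0.01], [0, 0, 0.211]], [[0.057, -0.014, 0.014], [0, 0, 0.316]], [[0.077, -0.015, 0.017], [0, 0, 0.421]], [[0.097, -0.015, 0.02], [0, 0, 0.527]], [[0.116, -0.013, 0.023], [0, 0, 0.632]], [[0.136, -0.01, 0.027], [0, 0, 0.738]], [[0.155, -0.004, 0.03], [0, 0, 0.843]]]
```

Emit:
play_rows:
  motion:
    - [[0.019, -0.006, 0.007], [0, 0, 0.105]]
    - [[0.038, -0.011, 0.01], [0, 0, 0.211]]
    - [[0.057, -0.014, 0.014], [0, 0, 0.316]]
    - [[0.077, -0.015, 0.017], [0, 0, 0.421]]
    - [[0.097, -0.015, 0.02], [0, 0, 0.527]]
    - [[0.116, -0.013, 0.023], [0, 0, 0.632]]
    - [[0.136, -0.01, 0.027], [0, 0, 0.738]]
    - [[0.155, -0.004, 0.03], [0, 0, 0.843]]
    - [[0.155, -0.004, 0.03], [0, 0, 0.843]]

```text
time: 17.38
tool_pos: [0.6135, -0.1062, 0.2116]
tcp_rot: [-1.553, -0.23, 0.243]
wrist_force: [-0.3, 4.7, -15.0]
width: 0.453
```

```bash
python3 st.py; python3 - <<'E'
from meas import *
im,d,P=meas("m5")
u,v=px("side",[.59,-.02,.05]).astype(int)
cv2.imwrite(f"pics/m5z.png",cv2.resize(im[v-70:v+70,u-95:u+95,::-1],None,fx=4,fy=4,interpolation=cv2.INTER_CUBIC))
for l in("red_band","collar_top","saddle_mid"):
  for m in cams.mark_of("side",l)[:2]:print(l,m["conf"],world("side",m["xyz"]).round(4))
hsv=cv2.cvtColor(im,cv2.COLOR_RGB2HSV)
m=((hsv[...,0]<8)|(hsv[...,0]>172))&(hsv[...,1]>120)&(d>0)
Q=P[m];Q=Q[(abs(Q[:,0]-.59)<.04)&(abs(Q[:,1]+.018)<.04)];print(len(Q),Q.min(0) if len(Q) else"",Q.max(0) if len(Q) else "")
E
```

```text
17.38 pos [ 0.6135 -0.1062  0.2116] yaw 0.3017 F [ -0.3   4.7 -15. ] T [ 0.78 -0.5  -0.07] w 0.453 q6 [-0.21  0.18  1.74  0.    1.23 -0.51]
m5 saddle z max/99/95 [0.2579 0.2542 0.2531] tube z [-0.0343 -0.0276] 794
red_band 0.59 [ 0.5833 -0.0148  0.0463]
collar_top 0.77 [ 0.5893 -0.0188  0.0443]
saddle_mid 0.61 [ 0.5865 -0.0182  0.2452]
saddle_mid 0.31 [0.6559 0.0745 0.0336]
0
```

View pics/m5z.png

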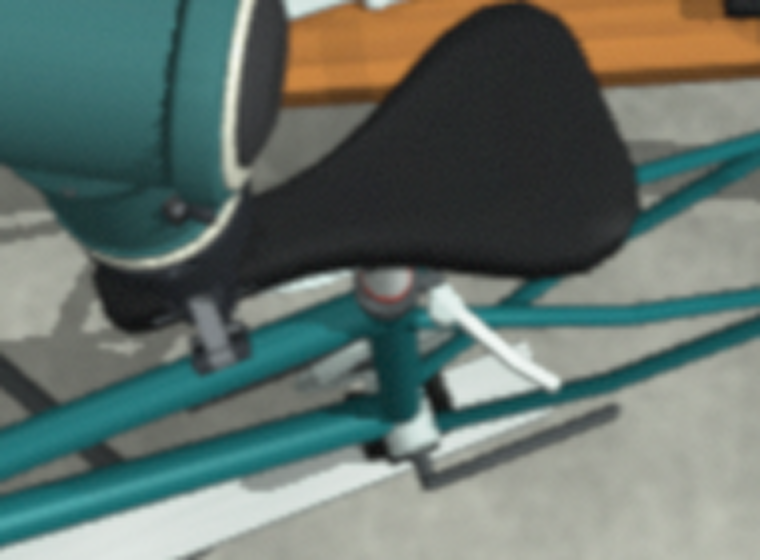

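Emit:
play_rows:
  motion:
    - [[0, 0, 0.006], [0, 0, 0]]
    - [[0, 0, 0.012], [0, 0, 0]]
    - [[0, 0, 0.012], [0, 0, 0]]
    - [[0, 0, 0.012], [0, 0, 0]]

```text
time: 18.08
tool_pos: [0.6139, -0.1073, 0.2193]
tcp_rot: [-1.555, -0.232, 0.241]
wrist_force: [0.1, 5.7, -16.0]
width: 0.446
```

```bash
python3 st.py; python3 - <<'E'
from meas import *
im,d,P=meas("m6")
print([(m["conf"],world("side",m["xyz"]).round(4)) for m in cams.mark_of("side","saddle_mid")[:1]])
E
```

```text
18.07 pos [ 0.6139 -0.1073  0.2193] yaw 0.3013 F [  0.1   5.7 -16. ] T [1.23 0.3  0.02] w 0.446 q6 [-0.21  0.18  1.73  0.    1.24 -0.51]
m6 saddle z max/99/95 [0.2643 0.2625 0.2613] tube z [-0.0345 -0.0277] 789
[(0.94, array([ 0.5835, -0.0169,  0.2528]))]
```

Emit:
play_rows:
  motion:
    - [[0, 0, -0.008], [0, 0, 0]]
    - [[0, 0, -0.008], [0, 0, 0]]
    - [[0, 0, -0.008], [0, 0, 0]]
    - [[0, 0, -0.008], [0, 0, 0]]
    - [[0, 0, 0.1], [0, 0, 0]]
    - [[0, 0, 0.2], [0, 0, 0]]
    - [[0.05, -0.1, 0.3], [0, 0, 0]]
    - [[0.1, -0.2, 0.35], [0, 0, 0]]
    - [[0.15, -0.3, 0.35], [0, 0, 0]]
    - [[0.15, -0.3, 0.35], [0, 0, 0]]
  gripper: 0

```text
time: 19.42
tool_pos: [0.6764, -0.2313, 0.3603]
tcp_rot: [-1.559, -0.233, 0.236]
wrist_force: [0.5, 1.1, -0.2]
width: 0.999
```

```bash
cat > chk.py <<'E'
from meas import *
tag=sys.argv[1]
im,d,P=meas(tag)
u,v=px("side",[.59,-.02,.05]).astype(int)
cv2.imwrite(f"pics/{tag}z.png",cv2.resize(im[v-70:v+70,u-95:u+95,::-1],None,fx=4,fy=4,interpolation=cv2.INTER_CUBIC))
for c in("side","top"):
    if c=="top": im,d=snap("top",tag+"t");P=pts("top",d)
    hsv=cv2.cvtColor(im,cv2.COLOR_RGB2HSV)
    M=(d>0)&(P[...,2]>.2)&(P[...,2]<.28)&(P[...,0]>.48)&(P[...,0]<.72)&(P[...,1]>-.18)&(P[...,1]<.13)&(hsv[...,2]<70)
    n,lab,st,_=cv2.connectedComponentsWithStats(M.astype(np.uint8))
    M=lab==1+np.argmax(st[1:,4])
    s=P[M];xy=s[:,:2]
    # symmetric axis: minimise via widths along candidate yaw
    best=[]
    C=np.array([.589,-.018])
    for th in np.arange(.1,.5,.005):
        f=np.array([np.sin(th),-np.cos(th)]);l=np.array([np.cos(th),np.sin(th)])
        a=(xy-C)@f;b=(xy-C)@l;mid=[]
        for k in np.arange(-.1,.125,.01):
            w=b[abs(a-k)<.005]
            if len(w)>5:mid.append((k,(w.min()+w.max())/2))
        mid=np.array(mid);p=np.polyfit(mid[:,0],mid[:,1],1);best.append((abs(p[0]),th,p,a.min(),a.max()))
    best.sort(key=lambda x:x[0]);print(c,len(s),"yaw",best[0][1].round(3),"off",best[0][2].round(4),"ext",best[0][3].round(3),best[0][4].round(3))
    for l in("saddle_mid","collar_top","nose_grip","red_band","grease_tub","spanner","pedal"):
        m=cams.mark_of(c,l)[:1]
        if m:print(" ",l,m[0]["conf"],world(c,m[0]["xyz"]).round(4))
E
python3 st.py; python3 chk.py c1
```

```text
19.43 pos [ 0.6764 -0.2313  0.3603] yaw 0.2988 F [ 0.5  1.1 -0.2] T [ 0.04 -0.03  0.02] w 0.999 q6 [-0.36  0.3   1.33 -0.    1.52 -0.66]
c1 saddle z max/99/95 [0.265  0.2633 0.2618] tube z [-0.0363 -0.0284] 584
side 5367 yaw 0.305 off [-0.001  -0.0009] ext -0.119 0.14
  saddle_mid 0.72 [ 0.5861 -0.0192  0.2552]
  collar_top 0.61 [ 0.59   -0.0159  0.0432]
  nose_grip 0.78 [ 0.6162 -0.1077  0.2389]
  red_band 0.68 [ 0.5838 -0.0168  0.0557]
  spanner 0.63 [ 0.4016 -0.0802 -0.0008]
  pedal 0.81 [ 0.3793  0.2542 -0.0014]
top 4549 yaw 0.305 off [-0.0017 -0.0053] ext -0.119 0.141
  saddle_mid 0.71 [ 0.5823 -0.0143  0.2549]
  collar_top 0.88 [ 0.5897 -0.0184  0.0472]
  nose_grip 0.63 [ 0.6158 -0.1099  0.2401]
  red_band 0.74 [ 0.5897 -0.0192  0.0497]
  spanner 0.56 [ 0.405  -0.0787 -0.0016]
  pedal 0.91 [ 0.3743  0.2578 -0.002 ]
```

View pics/c1z.png

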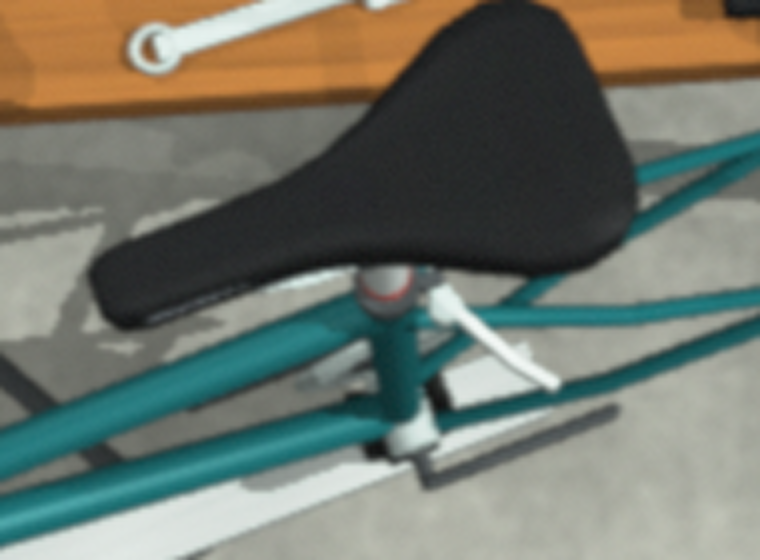

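View pics/c1t.png

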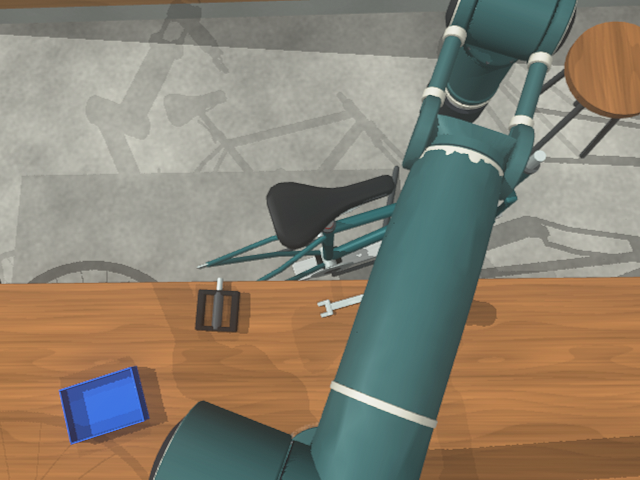

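```bash
python3 - <<'E'
from h import *
C=np.array([.589,-.018]);th=.305
f=np.array([np.sin(th),-np.cos(th)])
ini={"side":{.08:.2185,.06:.2186,.04:.217,.02:.2142,0:.2132,-.02:.2116,-.04:.2107,-.06:.2101,-.08:.2106,-.1:.2105,-.12:.212},"top":{.08:.2204,.06:.2187,.04:.2173,.02:.2176,0:.2135,-.02:.2111,-.04:.2110,-.06:.2099,-.08:.2095,-.1:.2133,-.12:.2103}}
for c in ini:
    im,d=cams.read_camera(c);P=pts(c,d)
    s=P[(d>0)&(P[...,2]>.2)&(P[...,2]<.28)&(P[...,0]>.45)&(P[...,0]<.75)&(abs(P[...,1]+.02)<.16)]
    a=(s[:,:2]-C)@f
    r=[]
    for y,z in ini[c].items():
        w=s[abs(a-(-.018-y))<.006]
        r.append(w[:,2].max()-z)
    print(c,np.round(r,4),np.median(r),np.mean(r))
E
```

```text
side [0.0468 0.0468 0.0458 0.0466 0.0461 0.0465 0.0457 0.047  0.0468 0.0473
 0.0453] 0.046583815529571304 0.046438094036731374
top [0.0452 0.0467 0.046  0.0446 0.0459 0.0466 0.0463 0.0475 0.0487 0.0464
 0.047 ] 0.04639180867762399 0.04643652072666597
```

```bash
python3 - <<'E'
from h import *
d=np.load("pics/m6.npy");P=pts("side",d)
for y in np.arange(-.06,.12,.02):
    w=P[(d>0)&(abs(P[...,1]-y)<.008)&(P[...,0]>.585)&(P[...,0]<.7)&(P[...,2]>-.08)&(P[...,2]<.15)]
    for x in np.arange(.59,.70,.015):
        k=w[abs(w[:,0]-x)<.0075]
        if len(k)>1:print(round(y,2),round(x,3),len(k),"z",k[:,2].min().round(3),k[:,2].max().round(3))
s=bot.read_state();R=Rn.from_rotvec(s["tcp_rot"])
t=np.radians(35);a=np.array([-np.sin(t),0,-np.cos(t)])
T=Rn.from_matrix(rots(a,[np.cos(t),0,-np.sin(t)]))
print("turn",((T*R.inv()).as_rotvec()/(np.pi/4)).round(3))
pin=np.array([.607,.0148])
def F(ang,r=.0643): return np.array([pin[0]+r*np.cos(ang)-.0105,pin[1]+r*np.sin(ang),.022])
G=F(1.5)
print("ins",G,"back",[(b,(G-b*a).round(4)) for b in(.25,.1)],"shift to back.25",((G-.25*a-s["tool_pos"])/.4).round(3))
E
```

```text
-0.06 0.59 27 z -0.017 -0.003
-0.06 0.605 38 z -0.013 -0.003
-0.06 0.62 21 z -0.023 -0.007
-0.04 0.59 42 z -0.009 0.05
-0.04 0.605 49 z -0.021 0.046
-0.02 0.59 5 z 0.052 0.105
-0.02 0.605 127 z -0.077 0.13
0.0 0.59 57 z -0.031 0.104
0.0 0.605 42 z -0.073 0.048
0.02 0.59 10 z 0.034 0.046
0.02 0.605 44 z -0.042 0.052
0.02 0.62 15 z 0.028 0.048
0.04 0.59 24 z -0.058 -0.038
0.04 0.605 7 z -0.057 -0.047
0.04 0.62 22 z 0.033 0.048
0.04 0.635 20 z 0.03 0.048
0.06 0.59 32 z -0.07 -0.054
0.06 0.605 6 z -0.07 -0.06
0.06 0.635 14 z 0.041 0.047
0.06 0.65 23 z 0.034 0.048
0.08 0.59 22 z -0.08 -0.068
0.08 0.65 7 z 0.039 0.049
turn [-0.117  0.77  -0.372]
ins [0.6010484  0.07893893 0.022     ] back [(0.25, array([0.7444, 0.0789, 0.2268])), (0.1, array([0.6584, 0.0789, 0.1039]))] shift to back.25 [ 0.172  0.768 -0.335]
```

Emit:
play_rows:
  motion:
    - [[0.02, 0.14, 0], [-0.03, 0.18, -0.09]]
    - [[0.03, 0.28, -0.03], [-0.06, 0.36, -0.18]]
    - [[0.04, 0.42, -0.06], [-0.09, 0.55, -0.27]]
    - [[0.06, 0.56, -0.1], [-0.117, 0.77, -0.372]]
    - [[0.073, 0.7, -0.13], [-0.117, 0.77, -0.372]]
    - [[0.073, 0.808, -0.15], [-0.117, 0.77, -0.372]]
    - [[0.073, 0.808, -0.15], [-0.117, 0.77, -0.372]]
    - [[0.085, 0.808, -0.3], [-0.117, 0.77, -0.372]]
    - [[0.093, 0.808, -0.43], [-0.117, 0.77, -0.372]]
    - [[0.093, 0.808, -0.435], [-0.117, 0.77, -0.372]]
  gripper: 1
  squeeze: 60

```text
time: 21.58
tool_pos: [0.7104, 0.0936, 0.1814]
tcp_rot: [-1.516, 0.487, 0.485]
wrist_force: [0.5, -0.3, 0.2]
width: 0.002
```

```bash
python3 st.py; python3 - <<'E'
from h import *
s=bot.read_state();a=Rn.from_rotvec(s["tcp_rot"]).as_matrix()[:,1];print(a.round(3))
G=np.array([.598,.092,.022])
for b in (.15,.1,.05,0):print(b,((G-b*a-s["tool_pos"])/.4).round(3))
E
```

```text
21.57 pos [0.7104 0.0936 0.1814] yaw -0.0015 F [ 0.5 -0.3  0.2] T [ 0.02 -0.29 -0.05] w 0.002 q6 [0.08 0.81 1.02 0.05 1.94 0.08]
[-0.582 -0.    -0.813]
0.15 [-0.063 -0.004 -0.093]
0.1 [-0.136 -0.004 -0.195]
0.05 [-0.208 -0.004 -0.297]
0 [-0.281 -0.004 -0.398]
```

Emit:
play_rows:
  motion:
    - [[-0.063, -0.004, -0.093], [0, 0, 0]]
    - [[-0.136, -0.004, -0.195], [0, 0, 0]]
    - [[-0.172, -0.004, -0.246], [0, 0, 0]]
    - [[-0.208, -0.004, -0.297], [0, 0, 0]]
    - [[-0.245, -0.004, -0.347], [0, 0, 0]]
    - [[-0.281, -0.004, -0.398], [0, 0, 0]]
    - [[-0.281, -0.004, -0.398], [0, 0, 0]]

```text
time: 22.45
tool_pos: [0.6004, 0.0929, 0.0291]
tcp_rot: [-1.517, 0.479, 0.478]
wrist_force: [-0.1, 0.7, 0.3]
width: -0.004
```

```bash
python3 st.py; python3 - <<'E'
from h import *
im,d=snap("side","e1"); cv2.imwrite("pics/e1z.png",cv2.resize(im[230:370,230:420,::-1],None,fx=4,fy=4,interpolation=cv2.INTER_CUBIC))
pin=np.array([.607,.0148]);c=bot.read_state()["tool_pos"]
for ang in np.arange(1.35,-.85,-.15):
    g=np.array([pin[0]+.0643*np.cos(ang)-.0105,pin[1]+.0643*np.sin(ang)]);print(round(ang,2),((g-c[:2])/.4).round(3))
E
```

```text
22.45 pos [0.6004 0.0929 0.0291] yaw -0.0001 F [-0.1  0.7  0.3] T [ 0.05 -0.29 -0.03] w -0.004 q6 [0.08 0.72 1.45 0.05 1.58 0.07]
1.35 [ 0.022 -0.039]
1.2 [ 0.045 -0.046]
1.05 [ 0.067 -0.056]
0.9 [ 0.087 -0.07 ]
0.75 [ 0.105 -0.086]
0.6 [ 0.12  -0.105]
0.45 [ 0.132 -0.126]
0.3 [ 0.141 -0.148]
0.15 [ 0.146 -0.171]
0.0 [ 0.148 -0.195]
-0.15 [ 0.146 -0.219]
-0.3 [ 0.141 -0.243]
-0.45 [ 0.132 -0.265]
-0.6 [ 0.12  -0.286]
-0.75 [ 0.105 -0.305]
```

View pics/e1z.png

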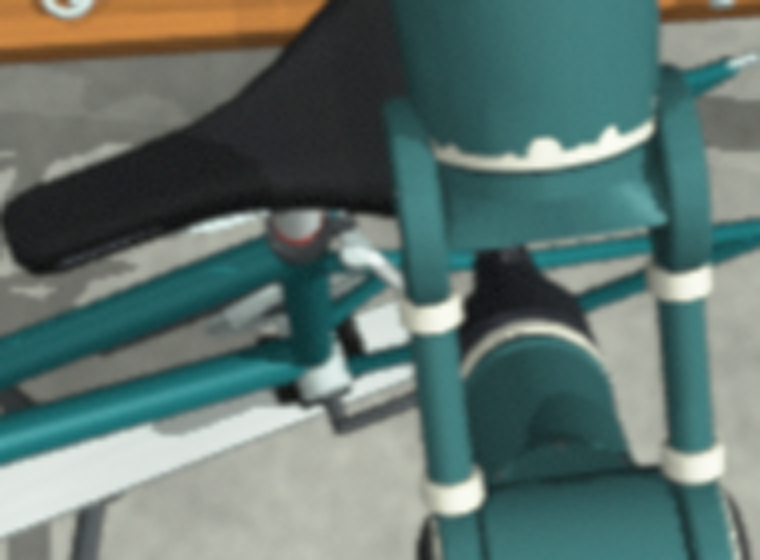

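Emit:
play_rows:
  motion:
    - [[0, 0, -0.018], [0, 0, 0]]
    - [[0.022, -0.036, -0.018], [0, 0, 0]]
    - [[0.045, -0.046, -0.018], [0, 0, 0]]
    - [[0.067, -0.056, -0.018], [0, 0, 0]]
    - [[0.087, -0.07, -0.018], [0, 0, 0]]
    - [[0.105, -0.086, -0.018], [0, 0, 0]]
    - [[0.12, -0.105, -0.018], [0, 0, 0]]
    - [[0.132, -0.126, -0.018], [0, 0, 0]]

```text
time: 23.5
tool_pos: [0.6527, 0.0426, 0.0203]
tcp_rot: [-1.516, 0.48, 0.481]
wrist_force: [-3.9, 2.7, 0.4]
width: 0.001
```

```bash
python3 st.py; python3 - <<'E'
from h import *
im,d=snap("side","e2"); cv2.imwrite("pics/e2z.png",cv2.resize(im[230:370,230:420,::-1],None,fx=4,fy=4,interpolation=cv2.INTER_CUBIC))
E
```

```text
23.5 pos [0.6527 0.0426 0.0203] yaw 0.0006 F [-3.9  2.7  0.4] T [ 0.29  0.25 -0.32] w 0.001 q6 [0.02 0.81 1.31 0.01 1.63 0.02]
```

View pics/e2z.png

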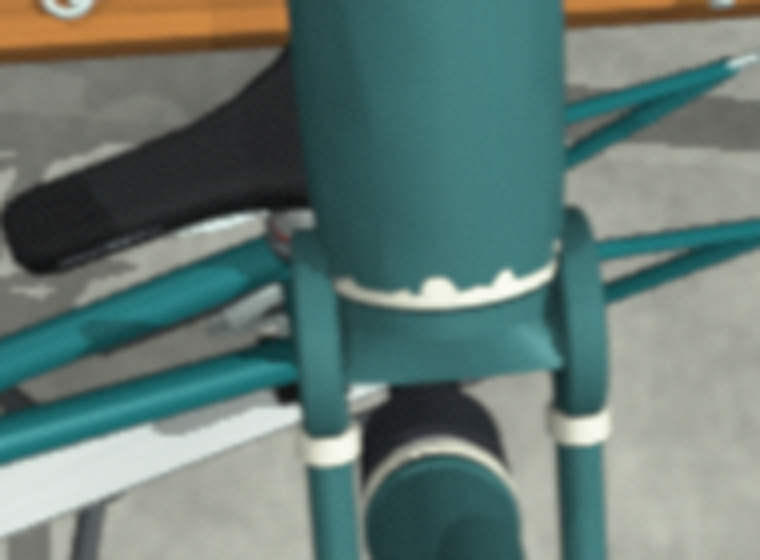

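Emit:
play_rows:
  motion:
    - [[0.009, -0.022, 0], [0, 0, 0]]
    - [[0.014, -0.045, 0], [0, 0, 0]]
    - [[0.016, -0.069, 0], [0, 0, 0]]
    - [[0.014, -0.093, 0], [0, 0, 0]]
    - [[0.009, -0.117, 0], [0, 0, 0]]
    - [[0.0, -0.139, 0], [0, 0, 0]]
    - [[-0.008, -0.15, 0], [0, 0, 0]]
    - [[-0.008, -0.15, 0], [0, 0, 0]]

```text
time: 24.55
tool_pos: [0.6508, -0.0169, 0.02]
tcp_rot: [-1.516, 0.476, 0.476]
wrist_force: [-0.4, 4.4, -2.1]
width: 0.0
```

```bash
python3 st.py; python3 - <<'E'
from h import *
im,d=snap("top","e3"); cv2.imwrite("pics/e3z.png",cv2.resize(im[150:290,250:440,::-1],None,fx=4,fy=4,interpolation=cv2.INTER_CUBIC))
im,d=snap("side","e3s"); cv2.imwrite("pics/e3sz.png",cv2.resize(im[230:370,230:420,::-1],None,fx=4,fy=4,interpolation=cv2.INTER_CUBIC))
E
```

```text
24.55 pos [ 0.6508 -0.0169  0.02  ] yaw 0.0004 F [-0.4  4.4 -2.1] T [ 0.59 -0.52 -0.4 ] w 0.0 q6 [-0.05  0.81  1.32 -0.03  1.62 -0.04]
```

View pics/e3sz.png

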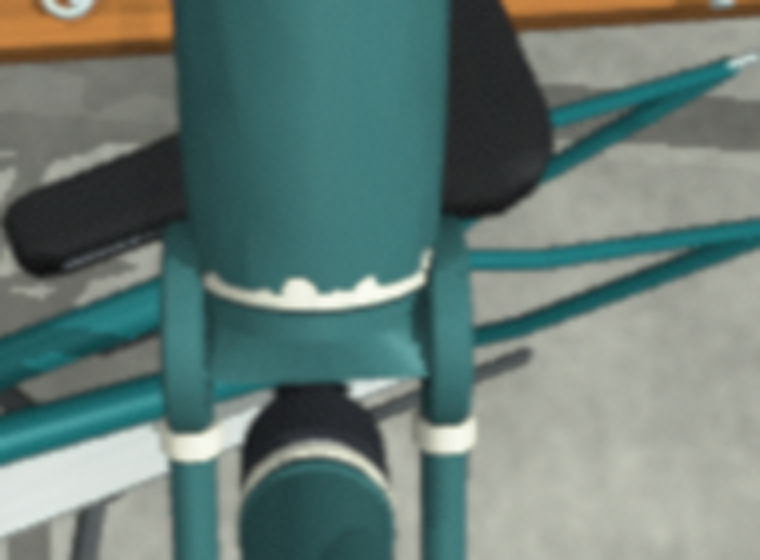

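Emit:
play_rows:
  motion:
    - [[-0.008, -0.006, 0], [0, 0, 0]]
    - [[-0.015, -0.012, 0], [0, 0, 0]]
    - [[-0.015, -0.012, 0], [0, 0, 0]]

```text
time: 25.02
tool_pos: [0.6459, -0.0216, 0.0202]
tcp_rot: [-1.517, 0.474, 0.475]
wrist_force: [4.2, 3.9, -4.2]
width: -0.002
```

```bash
python3 st.py
```

```text
25.02 pos [ 0.6459 -0.0216  0.0202] yaw 0.0006 F [ 4.2  3.9 -4.2] T [ 0.68 -1.02 -0.52] w -0.002 q6 [-0.06  0.8   1.34 -0.03  1.61 -0.05]
```

Emit:
play_rows:
  motion:
    - [[-0.008, -0.006, 0], [0, 0, 0]]
    - [[-0.015, -0.012, 0], [0, 0, 0]]
    - [[-0.015, -0.012, 0], [0, 0, 0]]

```text
time: 25.4
tool_pos: [0.6427, -0.0241, 0.0203]
tcp_rot: [-1.515, 0.469, 0.469]
wrist_force: [9.0, 10.7, -4.5]
width: 0.001
```

```bash
python3 st.py
```

```text
25.4 pos [ 0.6427 -0.0241  0.0203] yaw 0.002 F [ 9.  10.7 -4.5] T [ 1.35 -1.99 -0.97] w 0.001 q6 [-0.06  0.79  1.35 -0.03  1.6  -0.05]
```

Emit:
play_rows:
  motion:
    - [[0.04, 0.02, 0], [0, 0, 0]]
    - [[0.08, 0.0, 0.08], [0, 0, 0]]
    - [[0.15, -0.05, 0.18], [0, 0, 0]]
    - [[0.22, -0.15, 0.28], [0, 0, 0]]
    - [[0.26, -0.28, 0.4], [0, 0, 0]]
    - [[0.26, -0.42, 0.5], [0, 0, 0]]
    - [[0.26, -0.56, 0.6], [0, 0, 0]]
    - [[0.22, -0.7, 0.65], [0, 0, 0]]
    - [[0.18, -0.84, 0.65], [0, 0, 0]]
    - [[0.18, -0.84, 0.65], [0, 0, 0]]

```text
time: 26.65
tool_pos: [0.7078, -0.3693, 0.2822]
tcp_rot: [-1.52, 0.483, 0.471]
wrist_force: [-0.2, 0.4, 0.2]
width: -0.002
```

```bash
python3 st.py; python3 chk.py f1
```

```text
26.65 pos [ 0.7078 -0.3693  0.2822] yaw -0.0093 F [-0.2  0.4  0.2] T [-0.02 -0.31 -0.02] w -0.002 q6 [-0.41  0.94  0.61 -0.28  2.15 -0.49]
f1 saddle z max/99/95 [0.2653 0.2626 0.2615] tube z [0.5363 0.6078] 6526
side 5390 yaw 0.31 off [-0.0011 -0.    ] ext -0.121 0.14
  saddle_mid 0.67 [ 0.5876 -0.0191  0.2531]
  collar_top 0.57 [ 0.5886 -0.0147  0.0429]
  nose_grip 0.55 [ 0.6182 -0.1061  0.2372]
  red_band 0.57 [ 0.5852 -0.0146  0.0523]
  grease_tub 0.9 [ 0.3815 -0.3023  0.0009]
  spanner 0.92 [ 0.3997 -0.0809 -0.0019]
  pedal 0.59 [ 0.3798  0.2538 -0.0013]
top 3280 yaw 0.215 off [-0.0013  0.0059] ext -0.12 0.141
  saddle_mid 0.86 [ 0.5869 -0.0127  0.2583]
  nose_grip 0.88 [ 0.6126 -0.1045  0.2397]
  spanner 0.39 [ 0.4059 -0.0755 -0.0011]
  pedal 0.64 [ 0.3775  0.2559 -0.0027]
```

View pics/f1z.png

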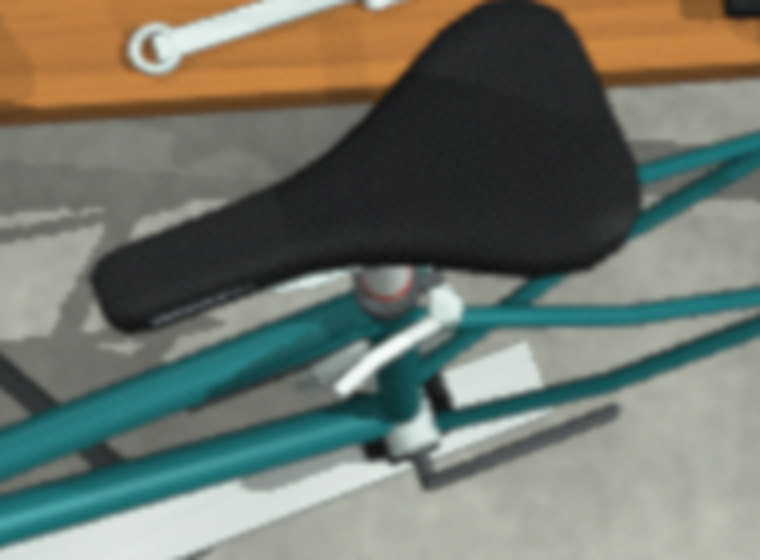

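```bash
python3 -c "
from workcell import bot
print(bot.finish_job())"
```

```text
the job is handed in; nothing more can be done
None
```

The job is handed in at about 27 s of the 72 s, with every step of the task done; no verdict came back.

**What I did:** I swung the quick-release lever open to about 1.87 rad. I then gripped the saddle nose and twisted it back and forth about ±0.4 rad from where it began. The pull was mostly 25–37 N, with one stroke ending at 46.5 N, close to the frame's 47 N weight. Once the post came loose I raised it, set the nose straight and folded the lever home, pressing it against its stop with about 14 N. The arm then backed clear.

**Last checks:**
- **Post height:** both cameras' depth gave a rise of 46.4 mm, which puts the red band's lower edge about 6 mm above the collar. The saddle's highest point still read the same after I folded the lever. The recogniser's band readings scattered more, from 2.5 to 12.5 mm above the collar.
- **Nose angle:** the side camera put the nose at 0.31 rad against the top tube's 0.302 rad. At the end the top camera read 0.215 rad, outside the 0.09 rad limit. I set that reading aside because the arm hid part of the saddle; before that it had agreed at 0.305 rad.
- **Lever:** the tip appears at the same pixel as at the start, so I take it as fully home.
- **Frame:** the top tube's height did not change during the pulling. The final reading of it was unusable because the arm was in the way, so I relied on the picture, which looked unchanged.
- **Bench and arm:** the grease tub, spanner and pedal read within a few millimetres of where they started, and the wrist force was near zero.

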